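# Latch the wide optics case

### The job

The optics kit is packed: fasten the draw latch on top of the wide instrument case, the one with the carrying handle. Swing its wire bail over so that its crossbar lies hooked behind the keeper, and only then press the lever down past centre until it lies flat. Leave the latch of the small case as it is: open, its bail standing up.

Things in the scene. Friction and masses are not known exactly. Their poses are not given: they have to be found in the camera images.
- wide_case: Black case with handle, fixed, 300 mm wide (y), top 130 mm up. Origin: on the table below the lever pivot; x points from lever to keeper, z up, turned at most 0.3 rad from world. Latch at y 0; pivot 11 mm above the top. Keeper: 22 mm wide steel lip at x 45 to 54 mm, 10.5 mm above the top; the crossbar hooks behind its +x side. Case spans x -67 to 89 mm; handle at y -70 to -135 mm, 32 mm high.
- lever (a joint): Wide case's lever angle, rad: 0 flat, pointing to case -x, upper face 13 mm above the top; 1.57 upright; starts 1.3 to 1.7, stop 1.78. Plate 24 mm wide, 58 mm long from its pivot (axis y). Stays where left, moved by 1 N at its end; below 0.8 it draws the bail tight (under 5 N at the end), passes centre near 0.27, below 0.2 snaps flat. Pressed with the bail unhooked it does not latch.
- crossbar (a point): Middle of the crossbar of the wide case's bail: a U of 5 mm wire, 38 mm wide, 78 mm long, freely hinged on the lever 25 mm from its pivot. Starts leaning 15 to 35 deg past upright to case -x, some 100 mm above the top. Pushed past upright to +x (under 1 N) it falls over and, with the lever upright, lands behind the keeper: x 60 to 75 mm, 4.5 mm above the top; latched: x 54 mm, same height.
- small_crossbar (a point): The same point of the like latch on the small case (180 mm wide, top 110 mm up, no handle), which also starts open, bail standing up; to be left as it is.

How it is judged:
By the outcome, as a careful person would: the job done as asked, in the order asked, and still so for the second after the job is handed in, with the robot touching nothing.
It also fails if it takes over 42 s, if anything falls off the work surface, if the arm or the gripper's body presses on something with over 40 N, if the wrist force passes 120 N, or if a joint passes its speed limit or range.

### The arm

A 7-joint arm with a two-finger parallel gripper is mounted at the origin on the work surface. World frame = base frame: x ahead of the robot, y to its left, z up, the work surface at z = 0. Lengths are in m, angles in rad, forces in N, time in s.
With the tool pointing down it reaches from about 0.35 to 0.9 m from the base axis. Payload 8.1 kg.
Tool frame: the origin (TCP) lies at the very end of the fingers, on their centre line; the grasp point (between the pads) lies arm.hold_point_z behind it (arm.hold_point_z is the distance from the TCP to the grasp point, in m); z points along the fingers, y is the line along which they close (so a half turn about z gives the same grasp; the last joint's range is limited). The gripper opens to 92 mm and grips with 3 to 60 N. Pads are 19 mm wide; open, the fingers measure 130 mm over their backs; the gripper's body (75 mm by 190 mm) begins 47 mm behind the grasp point.
Start: joints at [-1.209, 0.434, 0.025, 1.573, -0.012, 1.134, -0.075], TCP at [0.28, 0.559, 0.189] pointing down, gripper open.
Joint ranges: [-2.62, 2.62], [-0.44, 2.09], [-1.27, 1.32], [0.08, 2.57], [-1.32, 4.46], [0.12, 2], [-2.74, 2.74]. Speed limits (rad/s): [2.22, 2.22, 3.01, 3.01, 3.14, 3.14, 3.14].

### API

Orientations are given as a rotation vector (axis times angle).
In Python, from cell import arm, vision, job, cut_out gives the robot as it stands. The module is installed in compiled form; this text tells all that it offers.
- The arm moves only by the tool play_rows, never from a script. Its argument "increments" is text: rows parted by semicolons, each of 5 numbers parted by spaces: the shift along the tool's x, y, z in cm, then the turn about the tool's z in degrees, then the opening, from -1 (shut) to 1 (fully open), so that 0 is half open. A call has 1 to 5 rows; each row shifts and turns the commanded pose from where the row before left it, along the tool's axes as they then stand; what a row does not reach is not made up. A row lasts 1/12 s, in which the tool goes at most 41.7 mm and 7.16 degrees, less where a joint would pass 70% of its speed; a pose out of reach is approached as far as the arm can. A call is refused whole if a number of a shift passes 4.17 or a number of a turn 7.16, either way. A call with a gripper value outside its range is refused whole. The fingers move at their own pace and stop on an object; "grip_force" is the grip in N (left out, the last holds). Time passes only in rows, so rows that do not move let the fingers close. It gives the time, the measured TCP pose, the force, the opening and the grip force at its end, in the units of the state.
- arm.observe(): the state, without advancing time (a new reading comes with each control period).
- vision.get_image(name): name is "scene" or "top" or "wrist"; returns a dict with "frame" (480x640x3 uint8, red, green, blue), "z_map" (480x640 float32, m along the optical axis (not along the pixel's ray), 0 where there is no reading), "mtx" (3x3 intrinsics, pixels), "cam_to_world" (4x4, takes a point from camera to world coordinates). Camera axes: x right, y up, looking along -z (the intrinsics and any distortion apply to the point x, -y, -z); pixel columns grow to the right and rows downward; lengths in m; the calibration is good to about 2 mm. A picture is of the moment at which its call begins.
- job.sign_off(): hands the job in; it is judged then, once.
Trained networks look in a picture, given as the dict that the camera call returned (one of the last four; its "shot" number tells which), for a name from the list of things; names that differ only in an ending like _2 or _b are one class to them, and where a whole thing is asked for, a point or a joint stands for the part that bears it (a point fixed in the world has none). Each returns a list of dicts, best first, with "confidence" (0 to 1); they miss things now and then, are a little off and sometimes report something else, mostly with a low value. They report only what shows in the picture. A call takes as long as a camera call.
- cut_out(query, picture): "mask" (480x640 bool, what is visible of it) and "point" ([row, column] in pixels, amid what is visible of it).
The state is a dict: "clock": time; "joints": joint angles; "dq": joint speeds; "joint_efforts": joint torques, N m; "position": TCP position; "ee_rot": TCP orientation; "force": force on the tool from outside, world axes, zero at the start; "ft_torque": the same for the moment, N m; "width": opening from 0.0 (shut) to 1.0 (fully open); "gripper_force": force on a finger pad.
Only numpy, scipy, OpenCV 4.12 (cv2) and the standard library are available. Lean on these libraries where they do the work, as an engineer would, in place of code of your own. Each camera call takes 0.05 s, during which the arm holds its last target. There are 200 camera calls.

## Working session

There is one attempt and no reset: what is moved stays moved. The work goes in short steps, Python scripts to look and compute and a tool call to move; the robot and the scene stay as the last step left them, time stands still between calls to the robot, and variables do not carry over. Pictures are saved under pics/ and viewed, at most 10 in all, crops included, and the job is handed in when it is done.

Besides the shell and the picture viewer there is one more tool, called after "Request:" as name(argument=value, ...), one argument or row to a line, values as JSON. play_rows: Moves the arm, as the interface text tells. Its arguments: {"type":"object","properties":{"increments":{"type":"string"},"grip_force":{"type":"number"}},"required":["increments"]}

```bash
mkdir -p pics; cat > h.py <<'E'
import numpy as np, cv2
from cell import arm, vision, job, cut_out
def pts(im, mask=None):
    z=im["z_map"]; K=np.array(im["mtx"]); T=np.array(im["cam_to_world"])
    m=z>0
    if mask is not None: m&=mask
    r,c=np.nonzero(m); d=z[r,c]
    P=np.stack([(c-K[0,2])/K[0,0]*d,-(r-K[1,2])/K[1,1]*d,-d],1)
    return P@T[:3,:3].T+T[:3,3],r,c
def proj(im,p):
    K=np.array(im["mtx"]); T=np.array(im["cam_to_world"])
    q=(np.atleast_2d(p)-T[:3,3])@T[:3,:3]
    return np.stack([K[1,2]-q[:,1]/-q[:,2]*K[1,1],K[0,2]+q[:,0]/-q[:,2]*K[0,0]],1)
E
python3 - <<'E'
from h import *
s=arm.observe(); print(s["clock"],s["position"],s["ee_rot"],arm.hold_point_z)
ims=[]
for n in("scene","top"):
    im=vision.get_image(n); ims.append(im["frame"])
    T=np.array(im["cam_to_world"]); print(n,T[:3,3].round(3),(-T[:3,2]).round(2))
    for q in("wide_case","lever","crossbar","small_crossbar"):
        for o in cut_out(q,im)[:2]:
            P,_,_=pts(im,o["mask"])
            print(q,round(o["confidence"],2),o["point"],o["mask"].sum(),np.median(P,0).round(3),np.percentile(P,2,0).round(3),np.percentile(P,98,0).round(3))
    cv2.imwrite(f"pics/{n}0.png",im["frame"][...,::-1])
E
```

```text
0.0 [0.27997184 0.55814899 0.18844324] [-7.23621411e-01 -3.05691607e+00  2.44611279e-03] 0.0188
scene [ 0.916 -0.357  0.902] [-0.38  0.38 -0.84]
wide_case 0.59 [184.4, 405.7] 14809 [0.563 0.176 0.13 ] [0.46  0.069 0.015] [0.644 0.37  0.169]
wide_case 0.34 [129.2, 403.0] 610 [0.508 0.227 0.18 ] [0.338 0.2   0.001] [0.532 0.425 0.238]
lever 0.73 [130.0, 403.8] 507 [0.522 0.219 0.187] [0.338 0.2   0.001] [0.533 0.418 0.238]
crossbar 0.72 [114.6, 391.1] 161 [0.496 0.206 0.22 ] [0.483 0.199 0.17 ] [0.525 0.238 0.238]
small_crossbar 0.83 [258.8, 179.1] 308 [ 0.462 -0.215  0.191] [ 0.335 -0.223  0.003] [ 0.487 -0.18   0.22 ]
top [ 0.444 -0.014  0.846] [ 0.17  0.01 -0.99]
wide_case 0.9 [256.2, 178.1] 18264 [0.538 0.217 0.13 ] [0.444 0.079 0.023] [0.633 0.374 0.173]
lever 0.58 [265.8, 160.4] 484 [0.519 0.224 0.197] [0.482 0.201 0.13 ] [0.538 0.26  0.237]
lever 0.4 [315.1, 455.4] 323 [ 0.46  -0.206  0.192] [ 0.447 -0.247  0.11 ] [ 0.484 -0.181  0.219]
crossbar 0.74 [257.6, 178.9] 18276 [0.537 0.217 0.13 ] [0.443 0.079 0.027] [0.631 0.374 0.173]
crossbar 0.7 [284.9, 153.3] 272 [0.495 0.223 0.217] [0.481 0.201 0.13 ] [0.523 0.272 0.238]
```

View pics/scene0.png

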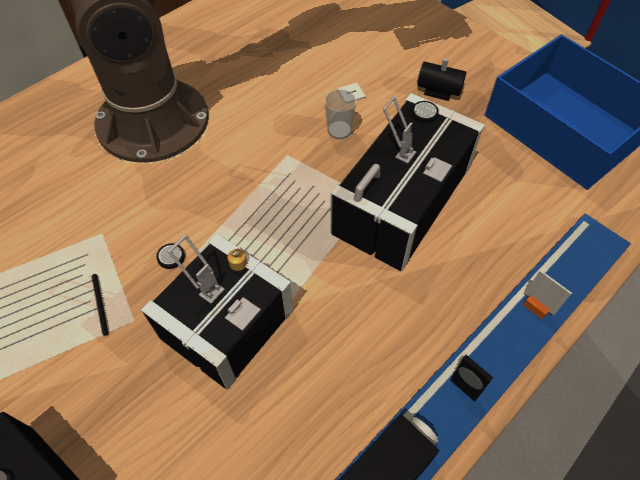

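View pics/top0.png

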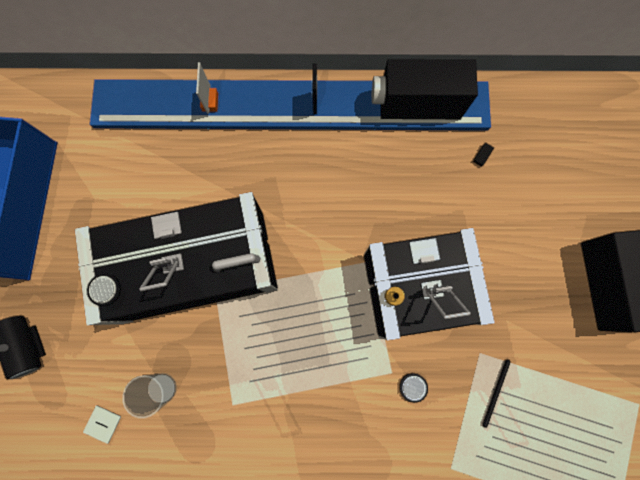

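```bash
python3 - <<'E'
from h import *
im=vision.get_image("top"); P,_,_=pts(im)
m=(abs(P[:,2]-.13)<.006)&(P[:,1]>.0)
r=cv2.minAreaRect(P[m][:,:2].astype(np.float32)*1000); print("top rect",r, m.sum())
for n in("scene","top"):
    im=vision.get_image(n)
    P,_,_=pts(im)
    m=(P[:,1]>.17)&(P[:,1]<.27)&(P[:,0]>.45)&(P[:,0]<.65)&(P[:,2]>.136)&(P[:,2]<.3)
    Q=P[m]
    for lo in np.arange(.136,.25,.006):
        s=Q[(Q[:,2]>=lo)&(Q[:,2]<lo+.006)]
        if len(s): print(n,round(lo,3),len(s),s.min(0).round(3),s.max(0).round(3),s.mean(0).round(3))
E
```

```text
top rect ((540.7686157226562, 231.23330688476562), (160.2965545654297, 301.9564514160156), 12.715902328491211) 15385
scene 0.136 68 [0.523 0.184 0.136] [0.608 0.25  0.142] [0.566 0.231 0.139]
scene 0.142 55 [0.526 0.212 0.142] [0.581 0.247 0.148] [0.543 0.227 0.144]
scene 0.148 30 [0.526 0.212 0.148] [0.535 0.241 0.154] [0.53  0.224 0.151]
scene 0.154 30 [0.525 0.211 0.154] [0.534 0.241 0.16 ] [0.529 0.224 0.157]
scene 0.16 24 [0.525 0.21  0.161] [0.534 0.24  0.166] [0.529 0.223 0.163]
scene 0.166 35 [0.524 0.206 0.166] [0.532 0.24  0.172] [0.528 0.22  0.169]
scene 0.172 40 [0.522 0.205 0.172] [0.532 0.24  0.178] [0.526 0.219 0.174]
scene 0.178 32 [0.509 0.205 0.178] [0.53  0.241 0.184] [0.523 0.22  0.181]
scene 0.184 45 [0.506 0.204 0.184] [0.529 0.242 0.19 ] [0.519 0.222 0.187]
scene 0.19 37 [0.502 0.203 0.19 ] [0.529 0.239 0.196] [0.517 0.224 0.193]
scene 0.196 40 [0.499 0.203 0.196] [0.529 0.239 0.202] [0.517 0.222 0.2  ]
scene 0.202 28 [0.497 0.202 0.202] [0.53  0.237 0.208] [0.509 0.22  0.205]
scene 0.208 22 [0.494 0.201 0.208] [0.507 0.238 0.214] [0.5   0.217 0.211]
scene 0.21
[... 899 characters left out ...]
178] [0.53  0.241 0.184] [0.52  0.224 0.181]
top 0.184 20 [0.508 0.206 0.184] [0.529 0.242 0.19 ] [0.517 0.223 0.187]
top 0.19 31 [0.504 0.206 0.19 ] [0.528 0.24  0.196] [0.517 0.225 0.194]
top 0.196 78 [0.502 0.204 0.196] [0.529 0.24  0.202] [0.521 0.225 0.199]
top 0.202 19 [0.496 0.203 0.202] [0.527 0.24  0.208] [0.506 0.22  0.205]
top 0.208 15 [0.494 0.203 0.208] [0.506 0.239 0.214] [0.499 0.223 0.211]
top 0.214 15 [0.49  0.202 0.214] [0.502 0.237 0.22 ] [0.497 0.218 0.217]
top 0.22 20 [0.487 0.202 0.221] [0.5   0.237 0.226] [0.494 0.219 0.223]
top 0.226 14 [0.485 0.2   0.226] [0.496 0.236 0.231] [0.491 0.216 0.229]
top 0.232 105 [0.479 0.2   0.232] [0.492 0.236 0.238] [0.486 0.218 0.236]
```

The wide case is at the top image's left, with its latch at about (165,265), lever upright and bail leaning toward case -x. The fit gives a yaw of 12.7° and an origin near (0.530, 0.229). The crossbar sits at case x -45 mm, y 0, z 0.236, which agrees with the text. I'll rise, turn the tool so its y lies along case x, and go behind the bail.

Request:
play_rows(
  increments="0 0 -3.5 7 -1; 0 0 -3.5 7 -1; 0 0 -3.5 7 -1; 0 0 -3.5 7 -1; 0 0 0 7 -1",
)

```text
clock: 1.07
position: [0.2814, 0.5611, 0.3371]
ee_rot: [-1.617, -2.691, -0.017]
force: [-0.5, 0.3, 0.1]
width: 0.689
gripper_force: 0.0
```

Request:
play_rows(
  increments="0 0 0 7 -1; 0 0 0 7 -1; 0 0 0 1.7 -1; -3.8 0.7 0 0 -1; -3.8 0.7 0 0 -1",
)

```text
clock: 1.48
position: [0.3091, 0.4883, 0.3282]
ee_rot: [-1.958, -2.457, 0.002]
force: [1.4, -0.1, -0.2]
width: 0.324
gripper_force: 0.0
```

Request:
play_rows(
  increments="-3.8 0.7 0 0 -1; -3.8 0.7 0 0 -1; -3.8 0.7 0 0 -1; -3.8 0.7 0 0 -1; -3.8 0.7 0 0 -1",
)

```text
clock: 1.9
position: [0.3867, 0.3081, 0.3295]
ee_rot: [-1.963, -2.453, -0.001]
force: [1.2, 0.7, -0.4]
width: 0.006
gripper_force: 0.0
```

Request:
play_rows(
  increments="-3.8 0.7 0 0 -1; -3.8 0.7 0 0 -1; -3.4 0.7 0 0 -1; 0 0 0 0 -1; 0 0 0 0 -1",
)

```text
clock: 2.32
position: [0.4317, 0.2052, 0.3297]
ee_rot: [1.968, 2.448, 0.002]
force: [-0.6, 0.6, 0.0]
width: -0.0
gripper_force: 0.0
```

```bash
cat >> h.py <<'E'
O=np.array([.530,.229,0]); a=np.radians(12.7)
R=np.array([[np.cos(a),-np.sin(a),0],[np.sin(a),np.cos(a),0],[0,0,1]])
def tc(p): return ((np.atleast_2d(p)-O)@R*1000).round(1)
def st():
    from scipy.spatial.transform import Rotation as Ro
    s=arm.observe(); M=Ro.from_rotvec(s["ee_rot"]).as_matrix()
    print("t",round(s["clock"],2),"case mm",tc(s["position"]),"tooly deg",np.degrees(np.arctan2(M[1,1],M[0,1])).round(1),"toolz",M[:,2].round(3),"w",s["width"],"F",np.round(s["force"],1))
E
python3 - <<'E'
from h import *
st()
im=vision.get_image("top"); P,_,_=pts(im); C=tc(P)
m=(abs(C[:,1])<26)&(C[:,0]>-70)&(C[:,0]<80)&(C[:,2]>134)&(C[:,2]<245)
Q=C[m]
for lo,hi in((135,150),(150,180),(195,204),(228,242)):
    s=Q[(Q[:,2]>=lo)&(Q[:,2]<hi)]; print(lo,len(s),np.percentile(s,[3,50,97],axis=0) if len(s) else 0)
k=C[(abs(C[:,1])<30)&(C[:,0]>30)&(C[:,0]<60)&(C[:,2]>137)&(C[:,2]<150)]; print("keeper",len(k),k.min(0),k.max(0),k.mean(0))
E
```

```text
t 2.32 case mm [[-101.1   -1.7  329.7]] tooly deg 12.4 toolz [ 0.001  0.001 -1.   ] w -1.3877826205063853e-05 F [-0.6  0.6  0. ]
135 123 [[ -7.868 -13.834 135.166]
 [ 46.8    -2.8   140.2  ]
 [ 53.734   9.934 144.3  ]]
150 118 [[-12.143 -19.249 153.812]
 [ -6.9    -5.35  168.6  ]
 [  0.447  15.243 178.745]]
195 93 [[-26.392 -18.896 195.452]
 [ -6.6    -1.4   199.6  ]
 [ -3.176  14.388 203.1  ]]
228 115 [[-48.    -19.058 229.042]
 [-45.7    -2.    235.5  ]
 [-41.     16.558 237.558]]
keeper 79 [ 44.5 -12.  137.1] [ 54.1  10.  143.9] [ 49.13670886  -1.0278481  140.2556962 ]
```

Request:
play_rows(
  increments="0 0 3.6 0 -1; 0 0 3.6 0 -1; 0 0 3.6 0 -1; 0 0 0 0 -1; 0 1 0 0 -1",
)

```text
clock: 2.78
position: [0.4381, 0.2099, 0.2205]
ee_rot: [-1.958, -2.454, 0.007]
force: [0.2, 0.1, 0.7]
width: 0.005
gripper_force: 0.0
```

Request:
play_rows(
  increments="0 1 0 0 -1; 0 1 0 0 -1; 0 0.6 0 0 -1; 0 0.6 0 0 -1; 0 0.6 0 0 -1",
)

```text
clock: 3.2
position: [0.4789, 0.218, 0.2219]
ee_rot: [1.963, 2.452, 0.002]
force: [-0.5, -0.7, 0.2]
width: 0.008
gripper_force: 0.0
```

Request:
play_rows(
  increments="0 0.6 0 0 -1; 0 0.6 0 0 -1; 0 0.6 0 0 -1; 0 0.6 0 0 -1; 0 0.6 0 0 -1",
)

```text
clock: 3.62
position: [0.5075, 0.2244, 0.2212]
ee_rot: [-1.963, -2.453, 0.0]
force: [0.4, -1.0, -0.4]
width: 0.002
gripper_force: 0.0
```

Request:
play_rows(
  increments="0 0.6 0 0 -1; 0 0.6 0 0 -1; 0 0.6 0 0 -1; 0 0.6 0 0 -1; 0 0.6 0 0 -1",
)

```text
clock: 4.03
position: [0.5369, 0.231, 0.2212]
ee_rot: [-1.963, -2.453, 0.0]
force: [-0.4, 0.7, 0.8]
width: 0.0
gripper_force: 0.0
```

```bash
cat > look.py <<'E'
from h import *
import sys
st()
o=[]
for n in("scene","top"):
    im=vision.get_image(n); P,_,_=pts(im)
    C=tc(P); m=(abs(C[:,1])<26)&(C[:,0]>-70)&(C[:,0]<88)&(C[:,2]>133)&(C[:,2]<260)
    Q=C[m]
    for x in range(-70,88,8):
        s=Q[(Q[:,0]>=x)&(Q[:,0]<x+8)]
        if len(s)>2: print(n,x,len(s),s.min(0),s.max(0))
    f=im["frame"]; rc=proj(im,O+R@np.array([0,0,.17]))[0].astype(int)
    r=max(rc[0]-75,0); c=max(rc[1]-100,0)
    o.append(cv2.resize(f[r:r+150,c:c+200],(400,300),interpolation=cv2.INTER_CUBIC))
cv2.imwrite(sys.argv[1],np.hstack(o)[...,::-1])
E
python3 look.py pics/p1.png
```

```text
t 4.03 case mm [[  7.1   0.5 221.2]] tooly deg 12.7 toolz [-0.  0. -1.] w 0.0002033492412942506 F [-0.4  0.7  0.8]
scene -62 8 [-61.6 -21.4 133.2] [-56.5  18.3 134.7]
scene -54 28 [-53.6 -21.8 133.2] [-46.2  24.7 238.3]
scene -46 84 [-46.  -24.1 133.1] [-38.1  24.  239.5]
scene -38 51 [-38.  -22.3 133.3] [-30.1  16.5 223.6]
scene -30 53 [-30.  -21.6 133.1] [-22.1  23.6 210.1]
scene -22 45 [-21.9 -22.6 133.3] [-14.1  17.3 197.6]
scene -14 75 [-13.5 -23.7 133.1] [ -6.1  10.5 202.2]
scene -6 237 [ -5.8 -18.3 133.2] [  1.9  25.8 203.6]
scene 2 62 [  2.  -22.7 133.1] [  9.9  23.3 259.4]
scene 10 14 [ 10.2 -25.8 133.1] [ 17.4  24.8 135.2]
scene 18 5 [ 19.4 -12.2 133.5] [ 22.7  21.  135.2]
scene 26 6 [ 29.7  -1.1 133.2] [ 33.6  13.7 133.9]
scene 34 8 [ 36.2 -25.5 133.2] [ 41.7  10.7 134.7]
scene 42 44 [ 42.  -24.8 133.1] [ 49.9  22.8 144. ]
scene 50 58 [ 50.2 -24.9 133.1] [ 57.7  19.5 145.2]
scene 58 45 [ 58.  -25.  133.1] [ 65.9  18.2 136.6]
scene 66 46 [ 66.1 -25.7 133.2] [ 73.9  21.3 136.3]
scene 74 44 [ 74.  -23.9 133.1] [ 81.9  24.5 135.5]
top -54 38 [-48.5 -18.4 232.2] [-46.1   9.3 238.4]
top -46 53 [-46.  -19.9 221.6] [-38.9  13.3 237.6]
top -38 37 [-37.7 -20.1 133.3] [-30.4  15.3 223.7]
top -30 35 [-29.3 -19.7 133.1] [-22.1  16.7 209.1]
top -22 33 [-21.9 -19.7 181. ] [-14.1  16.7 196.9]
top -14 160 [-14.  -20.2 133.1] [ -6.1  17.7 201.2]
top -6 97 [ -6.  -18.5 133.3] [  1.7  11.7 202.3]
top 2 16 [  2.6 -15.7 133.2] [  9.8   3.3 149.5]
top 10 7 [ 10.3 -16.5 133.1] [ 17.9   4.9 134. ]
top 26 4 [ 29.2 -17.8 133.1] [ 33.6  21.7 133.7]
top 34 3 [ 35.6  -9.6 133.4] [ 39.4  15.7 133.8]
top 42 66 [ 44.2 -12.7 133.1] [ 49.9  20.2 143.4]
top 50 49 [ 50.  -23.1 133.1] [ 57.2  21.1 142.6]
top 58 32 [ 58.4 -22.1 133.1] [ 65.9  17.8 134.9]
top 66 29 [ 66.1 -25.  133.1] [ 73.8  19.6 135.4]
top 74 29 [ 74.5 -21.1 133.1] [ 81.5  19.  135.6]
top 82 3 [ 82.  -16.4 133.1] [ 82.7  12.3 133.8]
```

View pics/p1.png

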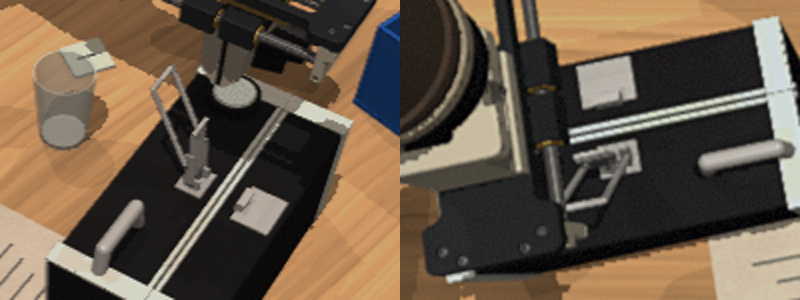

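The bail is still standing: left panel (165,95), right panel (575,200). The finger appears well to the +y/-x side of it, at left panel (230,75), which doesn't match the reported TCP. I'll measure the fingertip in the depth maps.

```bash
python3 - <<'E'
from h import *
st(); p=arm.observe()["position"]
for n in("scene","top","wrist"):
    im=vision.get_image(n); P,r,c=pts(im); C=tc(P)
    print(n,"proj tcp",proj(im,p),"crossbar proj",proj(im,[.486,.217,.236]))
    if n!="wrist":
      m=(C[:,2]>205)&(C[:,2]<300)&(abs(C[:,0])<250)&(abs(C[:,1])<250)
      for lo in range(205,300,8):
        k=m&(C[:,2]>=lo)&(C[:,2]<lo+8)
        if k.sum()>3: print(lo,k.sum(),np.percentile(C[k],[5,50,95],axis=0).round(0).tolist())
    cv2.imwrite(f"pics/{n}2.png",im["frame"][...,::-1])
E
```

```text
t 4.13 case mm [[  7.4   0.4 221.1]] tooly deg 12.6 toolz [ 0. -0. -1.] w 0.005472569436717482 F [-0.9  0.5 -0.2]
scene proj tcp [[120.11088616 416.41308158]] crossbar proj [[102.40380366 389.22896778]]
205 27 [[-34.0, -21.0, 206.0], [-31.0, -18.0, 209.0], [-27.0, 14.0, 213.0]]
213 25 [[-41.0, -21.0, 213.0], [-35.0, 10.0, 217.0], [-33.0, 14.0, 220.0]]
221 30 [[-42.0, -22.0, 221.0], [-40.0, -2.0, 224.0], [-35.0, 14.0, 229.0]]
229 49 [[-48.0, -22.0, 230.0], [-45.0, -2.0, 235.0], [-42.0, 15.0, 237.0]]
237 20 [[-48.0, -19.0, 237.0], [-46.0, -9.0, 238.0], [-44.0, 11.0, 239.0]]
253 6 [[2.0, -10.0, 259.0], [6.0, -9.0, 260.0], [11.0, -8.0, 261.0]]
261 40 [[-3.0, -12.0, 262.0], [6.0, -10.0, 266.0], [16.0, -8.0, 269.0]]
269 74 [[-9.0, -12.0, 270.0], [5.0, -10.0, 273.0], [23.0, -6.0, 277.0]]
277 96 [[-8.0, -12.0, 277.0], [11.0, -10.0, 281.0], [24.0, 3.0, 285.0]]
285 98 [[-9.0, -12.0, 285.0], [8.0, -10.0, 290.0], [25.0, 1.0, 292.0]]
293 84 [[-11.0, -12.0, 294.0], [10.0, -10.0, 297.0], [25.0, -3.0, 299.0]]
top proj tcp [[250.11175789 149.56230451]] crossbar proj [[285.35156217 152.83681729]]
205 21 [[-34.0, -20.0, 206.0], [-30.0, -17.0, 209.0], [-27.0, 15.0, 212.0]]
213 19 [[-37.0, -19.0, 214.0], [-34.0, -15.0, 217.0], [-32.0, 15.0, 221.0]]
221 12 [[-41.0, -20.0, 221.0], [-39.0, -18.0, 223.0], [-36.0, -3.0, 227.0]]
229 77 [[-48.0, -19.0, 231.0], [-46.0, -8.0, 236.0], [-43.0, 7.0, 237.0]]
237 6 [[-47.0, -13.0, 237.0], [-46.0, -5.0, 237.0], [-45.0, 7.0, 238.0]]
wrist proj tcp [[273.09473579 315.36218751]] crossbar proj [[289.74698578 199.22276338]]
```

View pics/scene2.png

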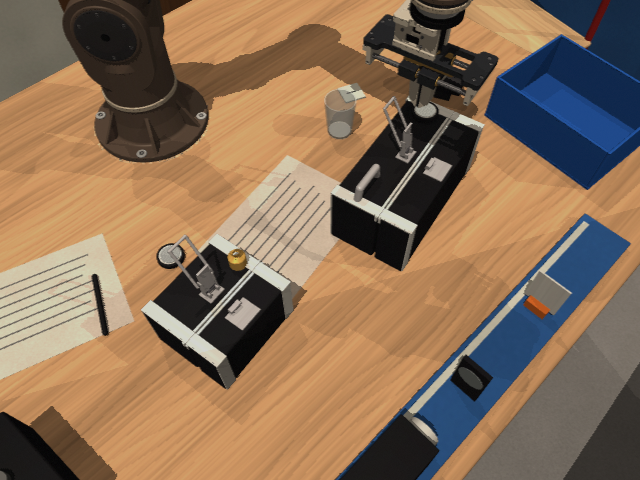

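```bash
python3 - <<'E'
import cv2,numpy as np
a=cv2.imread("pics/scene2.png")[40:180,350:510]
b=cv2.imread("pics/wrist2.png")
cv2.imwrite("pics/z2.png",np.hstack([cv2.resize(a,(400,350),interpolation=cv2.INTER_CUBIC),cv2.resize(b,(400,350))]))
E
```

```text
(no output)
```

View pics/z2.png

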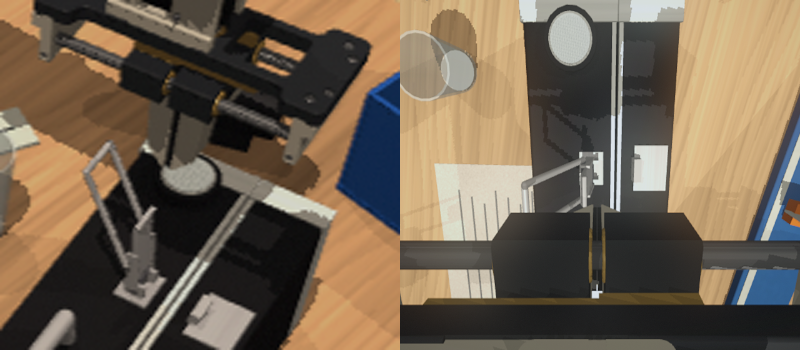

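The fingers (left panel, V-shaped tip near (170,165)) end around z 0.257, about 36 mm above the reported TCP. They passed over the crossbar without touching it. I'll go back, lower by that amount and check the tip by depth.

Request:
play_rows(
  increments="0 -3.7 0 0 -1; 0 -3.7 0 0 -1; 0 -3.7 0 0 -1; 0 0 0 0 -1; 0 0 1.5 0 -1",
)

```text
clock: 4.7
position: [0.4271, 0.2071, 0.2085]
ee_rot: [-1.961, -2.454, -0.007]
force: [1.2, -0.2, 0.7]
width: 0.004
gripper_force: 0.0
```

Request:
play_rows(
  increments="0 0 1 0 -1; 0 0 1 0 -1; 0 0 0 0 -1; 0 0 0 0 -1",
)

```text
clock: 5.03
position: [0.4278, 0.2062, 0.1856]
ee_rot: [-1.963, -2.452, 0.003]
force: [0.7, -0.1, 0.3]
width: 0.007
gripper_force: 0.0
```

```bash
cat > tip.py <<'E'
from h import *
st(); p=tc(arm.observe()["position"])[0]
for n in("scene","top"):
    im=vision.get_image(n); C=tc(pts(im)[0])
    m=(abs(C[:,0]-p[0])<24)&(abs(C[:,1]-p[1])<14)&(C[:,2]>160)
    for lo in range(160,300,8):
        k=m&(C[:,2]>=lo)&(C[:,2]<lo+8)
        if k.sum()>3: print(n,lo,k.sum(),C[k].min(0).round(0).tolist(),C[k].max(0).round(0).tolist())
E
python3 tip.py
```

```text
t 5.03 case mm [[-104.7    0.2  185.6]] tooly deg 12.6 toolz [-0.001 -0.001 -1.   ] w 0.0067726577389780945 F [ 0.7 -0.1  0.3]
scene 224 25 [-117.0, -12.0, 225.0] [-98.0, -7.0, 231.0]
scene 232 61 [-120.0, -12.0, 232.0] [-89.0, 11.0, 240.0]
scene 240 85 [-123.0, -14.0, 240.0] [-87.0, 11.0, 248.0]
scene 248 84 [-124.0, -13.0, 248.0] [-86.0, 11.0, 256.0]
scene 256 96 [-124.0, -14.0, 256.0] [-86.0, 10.0, 264.0]
scene 264 68 [-124.0, -14.0, 264.0] [-85.0, 5.0, 272.0]
scene 272 4 [-119.0, -14.0, 272.0] [-86.0, -9.0, 277.0]
top 224 5 [-102.0, -10.0, 226.0] [-98.0, -8.0, 231.0]
top 232 8 [-102.0, -10.0, 232.0] [-98.0, -8.0, 239.0]
top 264 7 [-104.0, -8.0, 265.0] [-102.0, -3.0, 271.0]
```

The true tip is at z ≈0.225 (offset ≈39 mm), just below the crossbar. I'll push now.

Request:
play_rows(
  increments="0 1.2 0 0 -1; 0 1.2 0 0 -1; 0 1.2 0 0 -1; 0 0.6 0 0 -1; 0 0.6 0 0 -1",
)

```text
clock: 5.55
position: [0.4752, 0.2177, 0.1882]
ee_rot: [-1.962, -2.452, -0.001]
force: [-21.8, -4.5, 47.6]
width: 0.005
gripper_force: 24.4
```

Request:
play_rows(
  increments="0 0.6 0 0 -1; 0 0.6 0 0 -1; 0 0.6 0 0 -1; 0 0.6 0 0 -1; 0 0.6 0 0 -1",
)

```text
clock: 5.97
position: [0.5128, 0.2268, 0.1962]
ee_rot: [1.959, 2.447, 0.03]
force: [-0.1, -2.9, 37.1]
width: 0.005
gripper_force: 12.7
```

Request:
play_rows(
  increments="0 0.6 0 0 -1; 0 0.6 0 0 -1; 0 0.6 0 0 -1; 0 0.6 0 0 -1; 0 0.6 0 0 -1",
)

```text
clock: 6.38
position: [0.5335, 0.2302, 0.1855]
ee_rot: [-1.963, -2.453, 0.002]
force: [0.1, 0.5, -0.1]
width: 0.006
gripper_force: 0.0
```

Request:
play_rows(
  increments="0 0.6 0 0 -1; 0 0.6 0 0 -1; 0 0 0 0 -1; 0 0 0 0 -1; 0 0 0 0 -1",
)

```text
clock: 6.8
position: [0.5448, 0.2328, 0.186]
ee_rot: [-1.963, -2.453, 0.001]
force: [-0.7, -1.1, -0.1]
width: 0.006
gripper_force: 0.0
```

```bash
python3 look.py pics/p3.png | grep -v -- " -[1-9][0-9] "
```

```text
t 6.8 case mm [[ 15.3   0.4 186. ]] tooly deg 12.7 toolz [-0. -0. -1.] w 0.005528192040292295 F [-0.7 -1.1 -0.1]
scene -6 100 [ -6.  -24.6 133.2] [  1.9  19.7 259.7]
scene 2 190 [  2.  -22.4 133.1] [  9.9  15.3 259.8]
scene 10 140 [ 10.  -21.8 133.2] [ 17.8  22.4 259.4]
scene 18 102 [ 18.  -23.5 133.1] [ 25.9  22.7 258.6]
scene 26 107 [ 26.1 -25.4 133.1] [ 33.6  17.5 259. ]
scene 34 29 [ 34.  -22.7 133.4] [ 41.3  19.2 169.8]
scene 42 62 [ 42.1 -24.6 133.1] [ 49.9  17.9 168.4]
scene 50 72 [ 50.  -24.1 133.2] [ 57.9  18.5 166.3]
scene 58 65 [ 58.  -24.6 133.1] [ 65.8  19.5 166.3]
scene 66 63 [ 66.1 -24.3 133.1] [ 73.7  19.8 165.5]
scene 74 98 [ 74.  -25.4 133.1] [ 81.9  22.2 165. ]
scene 82 7 [ 82.1 -23.  133.4] [ 84.2  21.4 136. ]
top -6 168 [ -5.7 -19.8 133.1] [  1.8  16.4 175.7]
top 2 172 [  2.1 -19.8 133.2] [  9.9  17.9 196.5]
top 10 57 [ 10.  -19.7 133.3] [ 17.9  18.  201.5]
top 18 17 [ 18.3 -20.  154.7] [ 25.1 -15.1 162.2]
top 26 15 [ 26.1 -23.  133.3] [ 33.4  -6.4 160.7]
top 34 14 [ 34.1 -18.9 149.6] [ 41.7 -15.3 154.7]
top 42 78 [ 42.5 -20.9 133.1] [ 49.9  15.7 151.1]
top 50 65 [ 50.  -20.6 133.1] [ 57.8  16.5 148.2]
top 58 47 [ 58.  -22.1 133.1] [ 65.7  16.8 145. ]
top 66 85 [ 66.2 -22.6 133.2] [ 73.9  16.8 142.7]
top 74 40 [ 74.  -22.4 133.1] [ 81.8  19.  138.8]
```

View pics/p3.png

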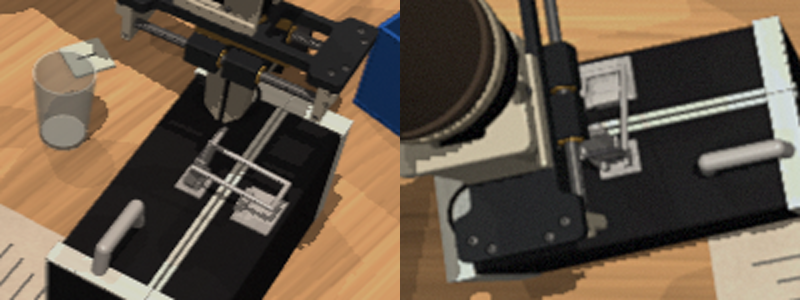

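The bail fell over: the crossbar lies past the keeper in the left panel near (280,195), and the arms slope down to z ≈138 at x ≈78. The lever is pushed to its stop, with its end at x ≈ +12 and z ≈0.20. Next I go to the +x side of the lever and lower.

Request:
play_rows(
  increments="0 0 -1.5 0 -1; 0 2.5 0 0 -1; 0 2.5 0 0 -1; 0 0 1.5 0 -1; 0 0 1 0 -1",
)

```text
clock: 7.32
position: [0.5945, 0.2438, 0.1755]
ee_rot: [1.963, 2.452, 0.0]
force: [-1.1, -0.2, 0.3]
width: 0.005
gripper_force: 0.0
```

Request:
play_rows(
  increments="0 0 1 0 -1; 0 0 1 0 -1; 0 0 0 0 -1; 0 0 0 0 -1",
)

```text
clock: 7.65
position: [0.5929, 0.2437, 0.1558]
ee_rot: [-1.962, -2.452, 0.002]
force: [-0.2, 0.3, 0.7]
width: 0.004
gripper_force: 0.0
```

```bash
python3 tip.py; python3 look.py pics/p4.png >/dev/null
```

```text
t 7.65 case mm [[ 64.6   0.5 155.8]] tooly deg 12.7 toolz [-0.001 -0.    -1.   ] w 0.003617127133181823 F [-0.2  0.3  0.7]
scene 192 18 [56.0, -12.0, 194.0] [70.0, -7.0, 199.0]
scene 200 53 [48.0, -12.0, 200.0] [80.0, 9.0, 208.0]
scene 208 77 [47.0, -13.0, 208.0] [81.0, 10.0, 216.0]
scene 216 80 [46.0, -13.0, 216.0] [82.0, 2.0, 224.0]
scene 224 81 [46.0, -13.0, 224.0] [82.0, 1.0, 232.0]
scene 232 67 [45.0, -12.0, 232.0] [83.0, -8.0, 240.0]
scene 240 10 [55.0, -13.0, 240.0] [64.0, -10.0, 246.0]
scene 264 4 [61.0, -11.0, 267.0] [61.0, -4.0, 271.0]
scene 280 13 [84.0, 4.0, 282.0] [88.0, 14.0, 286.0]
scene 288 13 [74.0, -4.0, 291.0] [87.0, 14.0, 296.0]
scene 296 73 [76.0, -13.0, 296.0] [87.0, 14.0, 304.0]
top 208 5 [48.0, -10.0, 209.0] [50.0, 4.0, 216.0]
```

View pics/p4.png

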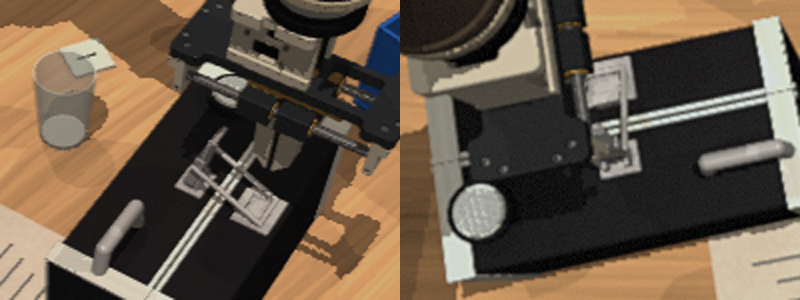

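The bail's crossbar is down behind the keeper (left panel near (275,205)). The tip is at z ≈0.194, so the offset is 38 mm. Now I'll push the lever over along its arc.

Request:
play_rows(
  increments="0 -1 1.2 0 -1; 0 -2 0 0 -1; 0 -1 0 0 -1; 0 -0.8 0 0 -1; 0 -0.6 0 0 -1",
)

```text
clock: 8.27
position: [0.541, 0.232, 0.1449]
ee_rot: [1.963, 2.453, 0.002]
force: [1.9, 1.1, -0.5]
width: 0.005
gripper_force: 0.4
```

Request:
play_rows(
  increments="0 -0.6 0.1 0 -1; 0 -0.6 0.1 0 -1; 0 -0.6 0.1 0 -1; 0 -0.6 0.1 0 -1; 0 -0.5 0.2 0 -1",
)

```text
clock: 8.68
position: [0.5124, 0.2256, 0.1382]
ee_rot: [1.963, 2.453, 0.0]
force: [0.4, 0.5, 0.4]
width: 0.003
gripper_force: 0.3
```

Request:
play_rows(
  increments="0 -0.5 0.2 0 -1; 0 -0.5 0.3 0 -1; 0 0 0 0 -1; 0 0 0 0 -1",
)

```text
clock: 9.02
position: [0.5027, 0.2234, 0.1331]
ee_rot: [-1.962, -2.453, 0.001]
force: [0.6, 0.2, 1.5]
width: 0.005
gripper_force: 0.3
```

```bash
python3 tip.py|grep -v top; python3 look.py pics/p5.png |grep -v "[ -]6[0-9] "
```

```text
t 9.02 case mm [[-27.9   0.5 133.1]] tooly deg 12.7 toolz [-0.001 -0.    -1.   ] w 0.00489929160582397 F [0.6 0.2 1.5]
scene 160 42 [-31.0, -13.0, 160.0] [-15.0, 11.0, 168.0]
scene 168 33 [-42.0, -13.0, 168.0] [-22.0, -6.0, 176.0]
scene 176 46 [-46.0, -13.0, 176.0] [-15.0, -8.0, 184.0]
scene 184 65 [-44.0, -13.0, 184.0] [-11.0, 12.0, 192.0]
scene 192 76 [-44.0, -13.0, 192.0] [-11.0, 12.0, 199.0]
scene 200 75 [-47.0, -13.0, 200.0] [-10.0, 9.0, 208.0]
scene 208 64 [-47.0, -13.0, 208.0] [-10.0, -5.0, 216.0]
scene 216 9 [-46.0, -13.0, 216.0] [-34.0, -9.0, 224.0]
scene 256 18 [-9.0, 2.0, 259.0] [-4.0, 14.0, 263.0]
scene 264 7 [-17.0, -0.0, 269.0] [-6.0, 13.0, 272.0]
scene 272 47 [-18.0, -13.0, 273.0] [-5.0, 14.0, 280.0]
scene 280 54 [-16.0, -12.0, 280.0] [-5.0, 14.0, 288.0]
scene 288 18 [-16.0, -8.0, 288.0] [-14.0, 12.0, 296.0]
scene 296 25 [-16.0, -8.0, 296.0] [-14.0, 14.0, 304.0]
t 9.12 case mm [[-27.6   0.5 133.2]] tooly deg 12.7 toolz [-0. -0. -1.] w 0.00559086834232985 F [0.3 0.9 1.6]
scene -70 4 [-68.1 -25.  133.2] [-63.4 -19.2 253.8]
scene -54 15 [-53.6 -25.4 133.2] [-46.1  11.5 25
[... 896 characters left out ...]
op -46 8 [-45.7 -25.5 133.8] [-38.1   5.4 259.8]
top -38 7 [-36.5 -25.  133.6] [-31.2  -6.6 259.9]
top -30 42 [-30.  -25.2 155. ] [-22.3  -9.6 259.9]
top -22 46 [-21.9 -25.6 133.1] [-14.1  -9.  259.9]
top -14 52 [-13.7 -24.9 149.6] [ -6.3  -2.1 259.8]
top -6 49 [ -6.  -25.1 133.1] [  1.9  -5.  259.6]
top 2 43 [  2.1 -25.  133.2] [  9.7  -2.5 259.7]
top 10 39 [ 10.  -25.6 133.1] [ 17.9  -2.  256.6]
top 18 28 [ 18.1 -25.8 133.6] [ 25.8  -6.5 255.9]
top 26 34 [ 26.1 -25.6 133.5] [ 33.9  18.1 255.8]
top 34 41 [ 34.1 -25.7 133.2] [ 41.9  17.7 254.6]
top 42 81 [ 42.2 -25.2 133.1] [ 49.9  21.  254.9]
top 58 31 [ 58.2 -20.1 133.1] [ 65.7  19.9 135. ]
top 74 27 [ 74.2 -21.9 133.1] [ 81.7  19.2 135.6]
```

View pics/p5.png

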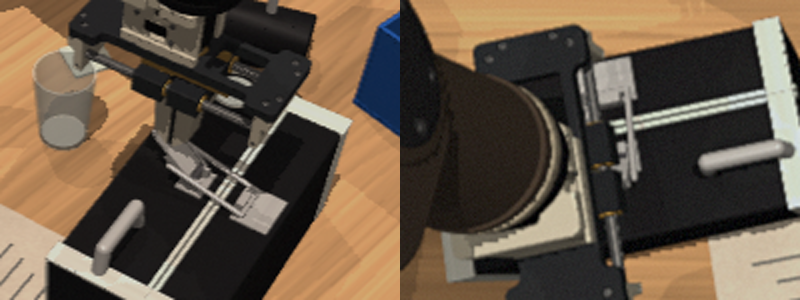

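The lever is partly down and the bail reaches the keeper (left panel (245,200)). Before pressing on, I'll check that the crossbar ends beside the keeper are low and behind it.

```bash
python3 - <<'E'
from h import *
for n in("scene","top"):
    im=vision.get_image(n); C=tc(pts(im)[0])
    for s,(a,b) in(("-",(-25,-13)),("mid",(-10,8)),("+",(11,23))):
        for x in range(24,72,4):
            k=(C[:,0]>=x)&(C[:,0]<x+4)&(C[:,1]>a)&(C[:,1]<b)&(C[:,2]<180)&(C[:,2]>120)
            if k.any(): print(n,s,x,k.sum(),"zmax",C[k][:,2].max(),"med",np.median(C[k][:,2]).round(1))
E
```

```text
scene - 24 13 zmax 147.5 med 141.9
scene - 28 16 zmax 145.8 med 132.6
scene - 32 17 zmax 143.6 med 131.9
scene - 36 18 zmax 143.6 med 132.6
scene - 40 13 zmax 141.8 med 131.1
scene - 44 16 zmax 143.6 med 137.2
scene - 48 19 zmax 145.6 med 137.9
scene - 52 18 zmax 139.0 med 135.2
scene - 56 11 zmax 135.3 med 132.8
scene - 60 11 zmax 135.1 med 132.3
scene - 64 13 zmax 135.9 med 132.3
scene - 68 13 zmax 134.2 med 132.1
scene mid 24 9 zmax 132.5 med 130.6
scene mid 28 11 zmax 134.0 med 130.7
scene mid 32 16 zmax 134.4 med 131.2
scene mid 36 17 zmax 133.1 med 130.5
scene mid 40 3 zmax 132.0 med 131.6
scene mid 44 15 zmax 144.7 med 141.9
scene mid 48 22 zmax 144.6 med 141.4
scene mid 52 20 zmax 141.0 med 137.8
scene mid 56 17 zmax 136.1 med 133.0
scene mid 60 17 zmax 135.9 med 133.1
scene mid 64 19 zmax 136.2 med 133.3
scene mid 68 19 zmax 136.4 med 133.6
scene + 24 12 zmax 145.6 med 133.2
scene + 28 13 zmax 145.5 med 132.7
scene + 32 14 zmax 144.8 med 132.6
scene + 36 14 zmax 143.0 med 135.0
scene + 40 6 zmax 140.2 med 139.3
scene + 44 6 zmax 139.9 med 138.9
scene + 48 6 zmax 140.2 med 13
[... 611 characters left out ...]
mid 28 16 zmax 132.6 med 131.2
top mid 32 23 zmax 131.9 med 130.3
top mid 36 26 zmax 132.6 med 129.9
top mid 40 32 zmax 137.0 med 130.5
top mid 44 35 zmax 144.3 med 140.2
top mid 48 21 zmax 143.7 med 140.1
top mid 52 18 zmax 140.1 med 138.0
top mid 56 18 zmax 137.5 med 132.9
top mid 60 26 zmax 134.3 med 132.4
top mid 64 26 zmax 135.8 med 132.8
top mid 68 23 zmax 134.3 med 132.7
top + 32 6 zmax 143.5 med 142.2
top + 36 4 zmax 142.4 med 141.2
top + 40 7 zmax 144.5 med 140.8
top + 44 6 zmax 139.5 med 136.0
top + 48 4 zmax 139.9 med 135.1
top + 52 6 zmax 137.5 med 132.3
top + 56 5 zmax 133.4 med 133.1
top + 60 5 zmax 132.3 med 131.5
top + 64 8 zmax 133.5 med 131.6
top + 68 6 zmax 133.5 med 132.8
```

The crossbar ends are at x ≈54–56 with z ≈137, so it is hooked. Pressing down.

Request:
play_rows(
  increments="0 -0.4 0.4 0 -1; 0 -0.4 0.4 0 -1; 0 -0.3 0.4 0 -1; 0 -0.3 0.4 0 -1; 0 -0.2 0.4 0 -1",
)

```text
clock: 9.73
position: [0.4861, 0.2195, 0.1124]
ee_rot: [-1.962, -2.452, 0.003]
force: [0.1, 0.1, 0.5]
width: 0.006
gripper_force: 0.0
```

Request:
play_rows(
  increments="0 -0.1 0.4 0 -1; 0 0 0.3 0 -1; 0 0 0.1 0 -1; 0 0 0 0 -1; 0 0 0 0 -1",
)

```text
clock: 10.15
position: [0.4855, 0.2194, 0.1055]
ee_rot: [-1.962, -2.452, 0.002]
force: [-6.5, -2.2, 11.8]
width: 0.003
gripper_force: 5.8
```

```bash
python3 tip.py|grep -v top|head -4
```

```text
t 10.15 case mm [[-45.5   0.5 105.5]] tooly deg 12.7 toolz [-0.002 -0.    -1.   ] w 0.0026590658247650813 F [-6.5 -2.2 11.8]
scene 160 63 [-63.0, -13.0, 160.0] [-28.0, 7.0, 168.0]
scene 168 66 [-64.0, -13.0, 168.0] [-28.0, 9.0, 176.0]
scene 176 73 [-65.0, -13.0, 176.0] [-28.0, 4.0, 184.0]
```

Contact at 12 N with the tip at z ≈0.143, so the lever should be flat. I'll lift off and check.

Request:
play_rows(
  increments="0 0 -2 0 -1; 0 0 -4 0 -1; 0 0 -4 0 -1; 0 0 -4 0 -1; 4 0 0 0 -1",
)

```text
clock: 10.67
position: [0.4843, 0.2524, 0.2534]
ee_rot: [1.973, 2.436, 0.015]
force: [2.9, -0.4, 0.9]
width: 0.007
gripper_force: 0.0
```

Request:
play_rows(
  increments="4 -0.5 0 0 -1; 4 -0.5 0 0 -1; 4 -0.5 0 0 -1; 4 -0.5 0 0 -1; 4 -0.5 0 0 -1",
)

```text
clock: 11.08
position: [0.4084, 0.45, 0.2449]
ee_rot: [-1.963, -2.453, 0.001]
force: [0.6, 0.1, 0.7]
width: 0.002
gripper_force: 0.0
```

Request:
play_rows(
  increments="4 -0.5 0 0 -1; 4 -0.5 0 0 -1; 4 -0.5 0 0 -1; 0 0 0 0 -1; 0 0 0 0 -1",
)

```text
clock: 11.5
position: [0.366, 0.5645, 0.2435]
ee_rot: [-1.956, -2.458, 0.003]
force: [1.4, -1.7, -0.4]
width: 0.003
gripper_force: 0.0
```

```bash
python3 look.py pics/p6.png; python3 - <<'E'
from h import *
im=vision.get_image("scene")
for o in cut_out("small_crossbar",im)[:2]:
    P,_,_=pts(im,o["mask"]); print(o["confidence"],np.median(P,0).round(3),P.max(0).round(3))
E
```

```text
t 11.5 case mm [[-86.2 363.4 243.5]] tooly deg 13.0 toolz [-0.002 -0.001 -1.   ] w 0.002859882920266004 F [ 1.4 -1.7 -0.4]
scene -62 43 [-61.1 -14.3 133.1] [-54.1  24.6 147.6]
scene -54 51 [-53.9 -21.5 133.1] [-46.1  25.4 147.8]
scene -46 47 [-46.  -14.7 133.3] [-38.2   9.6 146.9]
scene -38 55 [-37.9 -22.9 133.5] [-30.1  12.6 146.9]
scene -30 70 [-30.  -21.8 135.2] [-22.1  24.8 147.1]
scene -22 72 [-22.  -22.4 133.2] [-14.2  21.7 147.6]
scene -14 80 [-14.  -22.5 135.3] [ -6.3  12.6 147. ]
scene -6 78 [ -6.  -21.8 133.1] [  1.9  24.7 148.9]
scene 2 69 [  2.  -23.4 133.1] [  9.8  15.9 146.8]
scene 10 38 [ 10.1 -25.5 133.1] [ 17.6  23.4 141.8]
scene 18 28 [ 18.1 -23.9 133.1] [ 25.7  21.3 142.3]
scene 26 30 [ 26.4 -21.5 133.1] [ 32.8  24.5 141.3]
scene 34 30 [ 34.2 -21.7 133.4] [ 41.9  23.9 142. ]
scene 42 75 [ 42.2 -24.2 133.1] [ 49.9  23.9 144.6]
scene 50 80 [ 50.  -24.3 133.1] [ 57.7  25.9 144.5]
scene 58 59 [ 58.  -24.9 133.1] [ 65.8  24.1 137. ]
scene 66 59 [ 66.  -25.8 133.1] [ 73.8  25.  137.1]
scene 74 50 [ 74.  -25.8 133.1] [ 81.4  25.9 138.5]
scene 82 6 [ 82.  -18.7 133.1] [ 83
[... 277 characters left out ...]
22 120 [-22.  -19.5 133.7] [-14.1  18.4 146.6]
top -14 118 [-14.  -19.6 135.2] [ -6.1  18.2 146.9]
top -6 110 [ -6.  -20.1 133.1] [  1.9  22.3 146.9]
top 2 71 [  2.  -19.4 133.2] [  9.9  17.1 144.8]
top 10 37 [ 10.1 -19.7 133.1] [ 17.9  18.1 141. ]
top 18 33 [ 18.1 -20.3 134.6] [ 25.5  18.  140.7]
top 26 31 [ 26.3 -19.5 134.3] [ 33.9  18.9 140.8]
top 34 27 [ 34.3 -24.2 134.4] [ 41.9  18.1 140.1]
top 42 113 [ 42.  -21.2 133.1] [ 49.9  20.8 143.2]
top 50 85 [ 50.  -23.1 133.1] [ 57.9  21.2 142.6]
top 58 51 [ 58.1 -21.2 133.1] [ 65.9  20.9 136.1]
top 66 48 [ 66.  -24.8 133.1] [ 73.9  25.3 137. ]
top 74 48 [ 74.  -22.4 133.1] [ 81.3  24.5 135.6]
0.87 [ 0.458 -0.207  0.202] [ 0.489 -0.142  0.221]
```

View pics/p6.png

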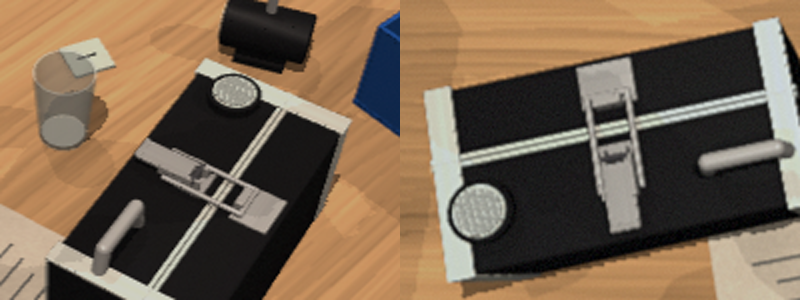

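The lever lies flat (right panel (620,205), z ≈0.143 along its whole length). The bail runs taut from it and is hooked behind the keeper near (620,100). The small latch is still standing and the robot is clear.

```bash
python3 -c "
from cell import job; print(job.sign_off())"
```

```text
the job is handed in; nothing more can be done
None
```

The wide case's latch is fastened: the crossbar is hooked behind the keeper and the lever lies flat. The small case's latch is still open with its bail up, and the job is handed in at about 11.5 s. One risk is that the wrist force peaked near 48 N at the fingertips during the bail push; that is under the 120 N wrist limit, and I don't think it counts against the 40 N arm and gripper-body limit.

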